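# Pack the turned feet head to tail

## Robot

A 6-joint arm with a two-finger parallel gripper is mounted at the origin on the work surface. World frame = base frame: x ahead of the robot, y to its left, z up, the work surface at z = 0. Lengths are in mm, angles in rad, forces in N, time in s.
With the tool pointing down it reaches from about 350 to 775 mm from the base axis. Payload 7.3 kg.
Tool frame: the origin (TCP) lies on the mounting face of the last link; the fingertips stand 178 mm ahead of it and the grasp point (between the pads) lies 159 mm ahead of it; z points along the fingers, y is the line along which they close (so a half turn about z gives the same grasp; the last joint's range is limited). The gripper opens to 92 mm and grips with 3 to 60 N. Pads are 19 mm wide; open, the fingers measure 130 mm over their backs; the gripper's body (75 mm by 190 mm) begins 47 mm behind the grasp point.
Start: joints at [-1.455, 0.342, 1.524, -0, 1.275, -0.146], TCP at [135.9, -507.108, 404.741] pointing down, gripper open.
Joint ranges: [-2.53, 2.53], [-0.77, 2.02], [0.04, 2.7], [-1, 4.14], [0.28, 2.66], [-3.11, 3.11]. Speed limits (rad/s): [2.57, 2.57, 3.14, 3.14, 3.14, 3.14].

## Interface

Orientations are given as [roll, pitch, yaw] about the fixed x, y, z axes, in that order (R = Rz(yaw) Ry(pitch) Rx(roll)).
In Python, from plant import bot gives the robot as it stands.
- The arm moves only by the tool shift_gripper, called after ">>>" as name(argument=value, ...) on one line, values as JSON. Schema: {"type":"object","properties":{"increments":{"type":"array","items":{"type":"array","items":{"type":"number"},"minItems":5,"maxItems":5},"minItems":1,"maxItems":5},"only":{"type":"string"},"quiet":{"type":"boolean"},"lines":{"type":"string"}},"required":["increments"],"additionalProperties":false}. increments is a list of rows, 1 to 5 of them, each of 5 numbers: the finger opening in mm, then dx, dy, dz in shares of 1000 mm (1.0 is 1000 mm), then a turn about the tool's z in normalised numbers (1 is pi rad); each row is the pose to reach, as a shift and turn from the pose commanded when the call began, along the tool's axes at that moment; what a row does not reach only later rows make up. A row lasts 1/8 s, in which the tool goes at most 62.5 mm and 0.188 rad, less where a joint would pass 70% of its speed; a pose out of reach is approached as far as the arm can. The fingers move at their own pace and stop on an object; the grip force is fixed at half the most. Time passes only in rows, so rows that do not move let the fingers close. The tool returns the time, the measured TCP pose, the force, the opening and the grip force at its end. only (a regular expression) keeps the lines of the reply that match it, lines (a string "A,B") keeps lines A to B, and quiet returns only ok. Input that does not fit is refused with a message, and nothing moves.
- bot.get_obs(): the state, without advancing time (a new reading comes with each control period).
- bot.capture(name): name is "scene" or "top" or "wrist"; returns a dict with "color" (420x560x3 uint8, red, green, blue), "K" (3x3 intrinsics, pixels), "R" (3x3) and "t" (3): a world point X has camera coordinates R X + t. Camera axes: x right, y down, z forward; pixel columns grow to the right and rows downward; lengths in mm; the calibration is good to about 2 mm. The wrist camera is an equidistant fisheye: a pixel r from the principal point sees the ray r / f radians off the axis. A picture is of the moment at which its call begins. There is no depth.
- bot.close_job(): hands the job in; it is judged then, once.
The state is a dict: "time": time; "joint_positions": joint angles; "dq": joint speeds; "tau": joint torques, N m; "tool_pos": TCP position; "tcp_rot": TCP orientation; "contact_force": force on the tool from outside, world axes, zero at the start; "moment": the same for the moment, N m; "grip_width": finger opening in mm; "finger_force": force on a finger pad.
Only numpy, scipy, OpenCV 4.12 (cv2) and the standard library are available. Lean on these libraries where they do the work, as an engineer would, in place of code of your own. Each camera call takes 0.05 s, during which the arm holds its last target. There are 200 camera calls.

## Task

Finish packing the turned chest feet in the wooden tray, nested head to tail as the first three are. Stand the loose foot from the bench in the empty end of the tray, tenon up; slide the vise jaw well open, lift out the foot that is held there upside down, and set it tenon-down in the gap between the last two tenons, fully home and level. Leave the sanding block where it lies.

Things in the scene. Friction and masses are not known exactly. Their poses are not given: they have to be found in the camera images.
- tray: Low open plywood tray, fixed, 90 x 226 x 26 mm; walls and floor 8 mm, inside 74 mm (its x) by 210 mm (its y). Origin: centre of its underside. Holds one row of three upright feet along y: foot_a at the -y end, foot_b in the middle, +y end empty. A foot on its floor has its bun's top 30 mm and its tenon's top 68 mm above the tray's origin.
- foot_a: Hat-shaped turned furniture foot: flat round bun 66 mm across, 22 mm thick (edges rounded 4 mm), with a round stub tenon 28 mm across and 38 mm long on its middle, 60 mm over all, pale wood, about 70 g. Already in the tray, tenon up, at its -y end. Origin: centre of the bun's flat underside; z up along the tenon.
- foot_b: The same foot as foot_a. Already in the tray, tenon up, in the middle beside foot_a. Origin: centre of the bun's flat underside; z up along the tenon.
- foot_c: The same foot, loose on the bench, standing tenon up: bun from 0 to 22 mm, tenon from 22 to 60 mm above the origin. Origin: centre of the bun's flat underside; z up along the tenon. It belongs in the empty +y end of the tray.
- foot_d: The same foot turned over, already nested between foot_a and foot_b: its tenon's end stands on their two buns and its bun lies on their tenons. Origin: centre of the tenon's end, its lowest point; z up, bun 38 to 60 mm above it. Nested fully home, the origin is 30 mm above the tray's origin.
- foot_e: The same foot turned over, standing on the vise bed between the jaws. Origin: centre of the tenon's end, its lowest point, at first 24 mm above the bench; z up, bun (66 mm across) 38 to 60 mm above it. Belongs between foot_b and foot_c, as foot_d between foot_a and foot_b; its bun then lies beside foot_d's, so keep it 66 mm or more from foot_d.
- vise: Small green quick-release vise bolted down, 260 mm long (its y), 150 mm over the lugs. Origin: on the bench under its foot, midway between the shut jaws; z up. Heights above the bench: bed 24, jaw tops 53, screw bracket 58, its release lever 78 mm. Fixed jaw on the -y side, sliding jaw on the +y side, fixed screw bracket at y = 104 to 122 mm.
- vise_jaw (a joint): Travel of the sliding jaw with its screw, hub and bar, m: 0 shut on the tenon, 0.05 fully open. Moves along the vise's +y (hub and bar go away from the jaws), stays where it is left, needs about 5 N. Well open from 0.02 on.
- vise_neck (a point): Middle of the bare screw (14 mm thick, level, 39 mm above the bench, along the vise's y) between bracket and hub; moves with the jaw. When shut, the bracket's face is 24 mm to its -y side, the hub (30 mm across, 28 mm long) starts 22 mm to its +y side and carries a level crossbar 126 mm long. Pinch the neck across, from above, and draw it to +y.
- sanding_block: Bystander: cork sanding block 107 x 64 x 36 mm with a dark sole lying on the bench. Origin: centre of its underside.

How it is judged (in metres and radians):
On the way, in this order (a step that is already met when the one before it is completed fails the run):
1. the vise jaw is slid open at least 12 mm while its foot still stands in the vise (value of joint vise_jaw above 0.012 m and horizontal distance between foot_e and vise below 0.02 m and height (world z) of foot_e below 0.035 m), for 0.1 s.
2. the foot is lifted up out of the vise (height (world z) of foot_e above 0.058 m), for 0.1 s.
At the end, for the whole second after the job is handed in: All five feet rest level (under 0.08 rad) in the tray: a, b, c tenon up on its floor (within 5 mm), c in the +y place; d nested tenon-down between a and b, e between b and c, origins at most 33.5 mm above the tray's (30 is home), within 50 mm sideways of both neighbours (z of each of foot_a, foot_b, foot_c in the frame of tray below 0.013 m and x of foot_a in the frame of tray between -0.012 and 0.012 m and angle between each of foot_a, foot_b, foot_c, foot_d, foot_e's own z axis and vertical below 0.08 rad and linear speed of each of foot_a, foot_b, foot_c, foot_d, foot_e below 0.02 m/s and x of foot_b in the frame of tray between -0.012 and 0.012 m and x of foot_c in the frame of tray between -0.012 and 0.012 m and y of foot_c in the frame of tray between 0.045 and 0.085 m and z of foot_d in the frame of tray between 0.025 and 0.0335 m and horizontal distance between foot_d and foot_a below 0.05 m and horizontal distance between each of foot_d, foot_e and foot_b below 0.05 m and z of foot_e in the frame of tray between 0.025 and 0.0335 m and horizontal distance between foot_e and foot_c below 0.05 m); the robot touches nothing.
It fails at once if the sanding block is moved more than 30 mm (distance of sanding_block from where it was at the start of the episode above 0.03 m).
It also fails if it takes over 56 s, if anything falls off the work surface, if the arm or the gripper's body presses on something with over 40 N, if the wrist force passes 120 N, or if a joint passes its speed limit or range.

## Working session

There is one attempt and no reset: what is moved stays moved. The work goes in short steps, Python scripts to look and compute and a tool call to move; the robot and the scene stay as the last step left them, time stands still between calls to the robot, and variables do not carry over. Pictures are saved under pics/ and viewed, at most 10 in all, crops included, and the job is handed in when it is done.

```bash
ls; mkdir -p pics
```

Run:
```python
from plant import bot
import cv2,numpy as np
for n in ["top","scene"]:
    c=bot.capture(n); cv2.imwrite(f"pics/{n}0.png",c["color"][:,:,::-1]); print(n,c["K"].tolist(),c["R"].tolist(),c["t"].tolist())
o=bot.get_obs();print(o)
```

```text
pics
plant.py
top [[467.7830299439241, 0.0, 282.96414623829133], [0.0, 467.7830299439241, 218.69357072483575], [0.0, 0.0, 1.0]] [[0.01684187780436902, -0.9998573871166385, -0.001247629877723229], [-0.9851884974500249, -0.016381801924543693, -0.17069054179382068], [0.17064576069796084, 0.00410389985186095, -0.9853238971839771]] [-39.54273973159325, 557.2502942594695, 900.792383160246]
scene [[446.92001469681327, 0.0, 280.59490988292816], [0.0, 446.92001469681327, 214.63908098475574], [0.0, 0.0, 1.0]] [[0.7323718086494558, 0.6808505156617334, -0.008608671133026677], [0.5013384620403449, -0.5477447070364165, -0.6698025697118604], [-0.46075077902760686, 0.4862286614718859, -0.742489332171656]] [-366.4031677283079, -247.56274018266038, 1288.5331974562837]
{'time': 0.1, 'joint_positions': array([-1.45501190e+00,  3.42647010e-01,  1.52492476e+00, -5.03940511e-06,
        1.27542801e+00, -1.45967978e-01]), 'dq': array([ 1.21891535e-04, -1.55601933e-03, -3.68279017e-03, -7.65422558e-04,
       -1.33983783e-03, -4.61407115e-05]), 'tau': array([ 3.26931789e-03, -4.31999981e+01, -2.44696480e+01,  7.18645309e-02,
        5.25353872e-02, -6.21376989e-05]), 'tool_pos': array([ 135.87852618, -506.98089112,  404.11628872]), 'tcp_rot': array([-3.14019978e+00, -1.99900108e-04,  2.61753735e-01]), 'contact_force': array([0.29091123, 0.0989507 , 0.04212497]), 'moment': array([-0.00265463, -0.01057249, -0.03714867]), 'finger_force': 0.0, 'grip_width': 92.17096784525941}
```

View pics/top0.png

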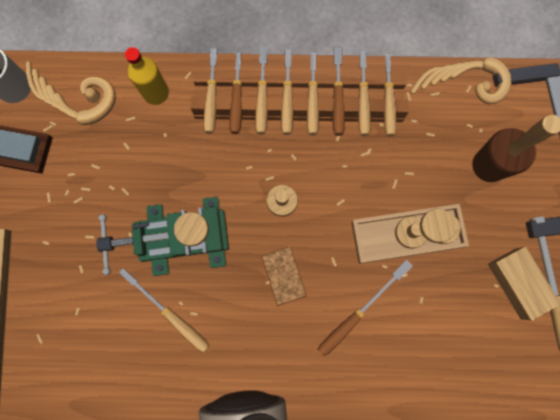

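View pics/scene0.png

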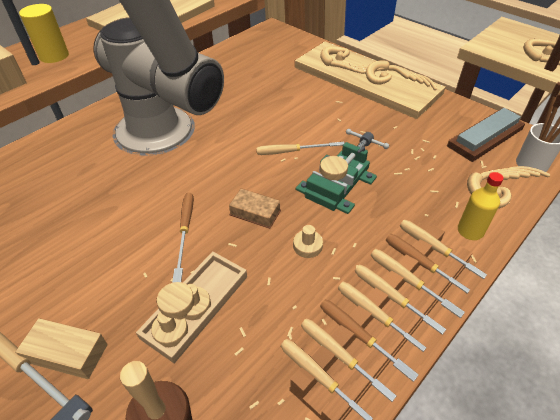

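The top view shows the vise at about (180,235) with foot_e's bun at (190,228) and its hub at (105,243). Foot_c is at (282,200). The tray is at (410,233), with foot_d's bun at (440,225) and foot_b at (412,231). The sanding block is at (284,276).

Create h.py:
```python
import numpy as np,cv2
from plant import bot
def ray(c,uv):
    K,R,t=map(np.array,(c["K"],c["R"],c["t"])); C=-R.T@t
    d=R.T@np.linalg.inv(K)@np.array([uv[0],uv[1],1.]); return C,d
def onz(c,uv,z):
    C,d=ray(c,uv); return (C+d*(z-C[2])/d[2]).round(1)
def fish(c,uv):
    K,R,t=map(np.array,(c["K"],c["R"],c["t"])); C=-R.T@t
    x=np.array([(uv[0]-K[0,2])/K[0,0],(uv[1]-K[1,2])/K[1,1]]); r=np.hypot(*x)+1e-12
    return C,R.T@np.array([*(np.sin(r)*x/r),np.cos(r)])
def fz(c,uv,z):
    C,d=fish(c,uv); return (C+d*(z-C[2])/d[2]).round(1)
def fproj(c,X):
    K,R,t=map(np.array,(c["K"],c["R"],c["t"])); p=R@np.array(X,float)+t
    r=np.arctan2(np.hypot(p[0],p[1]),p[2]); n=p[:2]/(np.hypot(*p[:2])+1e-12)
    return (K[:2,2]+np.diag(K)[:2]*r*n).round(1)
def tool(dxyz):
    "world shift -> tool shift"
    from scipy.spatial.transform import Rotation as Q
    o=bot.get_obs(); return Q.from_euler("xyz",o["tcp_rot"]).as_matrix().T@np.array(dxyz,float)
```

Run:
```python
from h import *
c=bot.capture("top");im=c["color"][:,:,::-1]
cv2.imwrite("pics/crop1.png",cv2.resize(im[180:300,90:490],None,fx=2,fy=2,interpolation=cv2.INTER_CUBIC))
hsv=cv2.cvtColor(im,cv2.COLOR_BGR2HSV)
for u,v in [(190,228),(282,190),(282,200),(440,225),(412,231),(375,238),(360,225),(282,230)]: print(u,v,hsv[v,u])
```

```text
190 228 [ 17 113 194]
282 190 [ 17 115 198]
282 200 [ 18 113 204]
440 225 [ 17 110 201]
412 231 [ 16 116 181]
375 238 [ 16  99 194]
360 225 [ 16  99 182]
282 230 [ 13 155 153]
```

View pics/crop1.png

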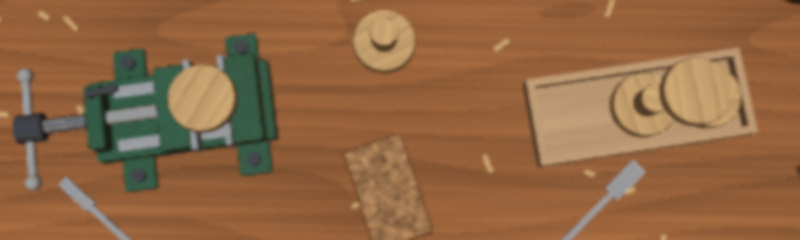

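Run:
```python
from h import *
c=bot.capture("top");im=c["color"][:,:,::-1]
f=lambda u,v,z:onz(c,(90+u/2-.25,180+v/2-.25),z)
P={k:f(*a) for k,a in dict(e=(201.5,97.5,84),cb=(384,40.5,20),ct=(384,32,60),d=(701,90,90),t1=(527,82,26),t2=(740,49,26),t3=(756,130,26),t4=(541,165,26),
neck=(65,124,46),hub=(30,128,50),bar1=(26,75,42),bar2=(33,184,42),lugTL=(129,62,10),lugTR=(241,46,10),lugBL=(140,176,10),lugBR=(254,159,10),br1=(86,86,58),br2=(101,160,58)).items()}
for k in P: print(k,P[k])
g=np.mean([P[k] for k in('t1','t2','t3','t4')],0);y=P['t1']+P['t4']-P['t2']-P['t3'];y/=np.linalg.norm(y)
print("tray",g,y,np.degrees(np.arctan2(-y[0],y[1])),g+70*y,g+35*y,g-35*y)
v=P['lugTL']+P['lugBL']-P['lugTR']-P['lugBR'];v/=np.linalg.norm(v);print("vise y",v,np.degrees(np.arctan2(-v[0],v[1])))
# refine wood buns by mask + minEnclosingCircle
hsv=cv2.cvtColor(im,cv2.COLOR_BGR2HSV);m=cv2.inRange(hsv,(12,80,165),(22,132,255))
for (x,yy) in [(190,228),(282,200)]:
    s=np.zeros_like(m);s[yy-22:yy+22,x-22:x+22]=m[yy-22:yy+22,x-22:x+22]
    s=cv2.morphologyEx(s,cv2.MORPH_OPEN,np.ones((7,7)))
    k=max(cv2.findContours(s,0,1)[0],key=cv2.contourArea);print(cv2.fitEllipse(k))
```

```text
e [529.3 149.   84. ]
cb [602.5 -26.9  20. ]
ct [602.7 -27.   60. ]
d [ 543.7 -334.3   90. ]
t1 [ 559.7 -175.9   26. ]
t2 [ 598.3 -398.3   26. ]
t3 [ 513.6 -410.7   26. ]
t4 [ 474.  -189.4   26. ]
neck [505.6 292.9  46. ]
hub [500.5 326.3  50. ]
bar1 [555.7 338.   42. ]
bar2 [445.2 321.8  42. ]
lugTL [576.9 242.7  10. ]
lugTR [596.2 124.9  10. ]
lugBL [456.9 223.6  10. ]
lugBR [476.5 106.2  10. ]
br1 [542.8 270.6  58. ]
br2 [469.  250.4  58. ]
tray [ 536.4   -293.575   26.   ] [-0.17357008  0.98482152  0.        ] 9.995456133987645 [ 524.25009464 -224.63749352   26.        ] [ 530.32504732 -259.10624676   26.        ] [ 542.47495268 -328.04375324   26.        ]
vise y [-0.16317446  0.98659723  0.        ] 9.391201354184906
((190.1782989501953, 228.1786651611328), (30.389705657958984, 31.48598861694336), 42.25849151611328)
((281.7689514160156, 198.83135986328125), (27.35870933532715, 28.763612747192383), 103.4997329711914)
```

Careful with the scale: shifts go in shares of 1000 mm and turns go in shares of pi rad. That gives: 575 mm / 1000 = 0.575, -343 mm / 1000 = -0.343, -1.483 rad / 3.1416 = -0.4721.

>>> shift_gripper(increments=[[92, 0.575, -0.343, 0.06, -0.4721], [92, 0.575, -0.343, 0.06, -0.4721], [92, 0.575, -0.343, 0.06, -0.4721], [92, 0.575, -0.343, 0.06, -0.4721], [92, 0.575, -0.343, 0.06, -0.4721]])

```text
time: 0.82
tool_pos: [353.9, -282.3, 376.7]
tcp_rot: [3.141, 0.0, 1.205]
contact_force: [0.2, -0.2, 0.6]
grip_width: 91.6
finger_force: 0.0
```

Run:
```python
from h import *
o=bot.get_obs();print(o["tool_pos"],o["tcp_rot"]);print(tool([602.6-o["tool_pos"][0],-27-o["tool_pos"][1],320-o["tool_pos"][2]]),1.745-o["tcp_rot"][2])
```

```text
[ 353.88604582 -282.29090244  376.7458796 ] [3.14109280e+00 2.80493526e-04 1.20508832e+00]
[327.36736363 140.94363888  56.72451514] 0.5399116803264097
```

Scaled: 327 mm / 1000 = 0.327, 141 mm / 1000 = 0.141, -0.54 rad / 3.1416 = -0.1719.

>>> shift_gripper(increments=[[70, 0.327, 0.141, 0.056, -0.1719], [70, 0.327, 0.141, 0.056, -0.1719], [70, 0.327, 0.141, 0.056, -0.1719], [70, 0.327, 0.141, 0.056, -0.1719], [70, 0.327, 0.141, 0.056, -0.1719]])

```text
time: 1.45
tool_pos: [570.9, -62.4, 327.9]
tcp_rot: [3.142, 0.0, 1.74]
contact_force: [-0.0, -1.2, -0.1]
grip_width: 70.0
finger_force: 0.0
```

Run:
```python
from h import *
o=bot.get_obs();print(o["tool_pos"],o["tcp_rot"]);print(tool([602.6-o["tool_pos"][0],-27-o["tool_pos"][1],320-o["tool_pos"][2]]),1.745-o["tcp_rot"][2])
```

```text
[570.85861464 -62.43594873 327.87349022] [3.14157212e+00 3.15081315e-04 1.73951247e+00]
[29.60536498 37.24082627  7.86492709] 0.0054875312098268125
```

Scaled: 33 mm / 1000 = 0.033, 27 mm / 1000 = 0.027, -0.005 rad / 3.1416 = -0.0016.

>>> shift_gripper(increments=[[60, 0.027, 0.033, 0.006, -0.0016], [60, 0.027, 0.033, 0.006, -0.0016], [60, 0.027, 0.033, 0.006, -0.0016]])

```text
time: 1.82
tool_pos: [597.3, -32.2, 321.9]
tcp_rot: [-3.14, 0.0, 1.745]
contact_force: [0.2, 0.5, -0.1]
grip_width: 60.1
finger_force: 0.0
```

Run:
```python
from h import *
o=bot.get_obs();print(o["tool_pos"],o["tcp_rot"],o["time"])
c=bot.capture("wrist");cv2.imwrite("pics/w1.png",c["color"][:,:,::-1]);print(c["K"].tolist(),c["R"].tolist(),c["t"].tolist())
x,y,_=o["tool_pos"]
print(fproj(c,[602.6,-27,60]),fproj(c,[602.6,-27,22]),fproj(c,[x,y,60]),fproj(c,[x,y,22]))
```

```text
[597.28035195 -32.22196704 321.94360002] [-3.14049725e+00  7.10876171e-05  1.74457217e+00] 1.825
[[325.19226210127806, 0.0, 279.8993953858214], [0.0, 325.19226210127806, 207.10412306488283], [0.0, 0.0, 1.0]] [[0.9849806700242915, 0.17266198544448083, -0.0009583636413913081], [0.16625444516947535, -0.9469001814540773, 0.2752081136587848], [0.04661050460882368, -0.2712340044032211, -0.9613841977666918]] [-582.2881773505915, -141.84997050261623, 272.36664553191144]
[288.4 207.6] [287.4 195.7] [280.4 212.9] [280.4 200.3]
```

View pics/w1.png

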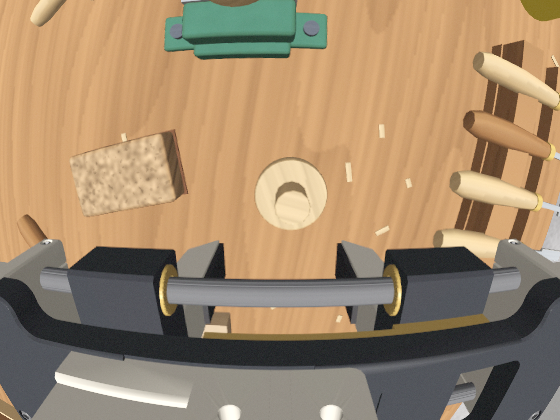

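The wrist view shows foot_c with its tenon top centred at about (293,207) and its bun at (291,193). The gripper is short of it by a few mm.

Run:
```python
from h import *
o=bot.get_obs();c=bot.capture("wrist")
im=c["color"][:,:,::-1]; g=cv2.cvtColor(im,cv2.COLOR_BGR2HSV)
print(o["tool_pos"]); print(fz(c,(293.3,207.5),60),fz(c,(291.2,193.5),14))
p=fz(c,(293.3,207.5),60);print(tool(p-o["tool_pos"]))
```

```text
[597.15896297 -32.71139202 322.29182548]
[606.3 -26.8  60. ] [606.2 -26.9  14. ]
[  4.33966813  10.08388036 262.28798575]
```

Scaled: 115 mm / 1000 = 0.115, 110 mm / 1000 = 0.11.

>>> shift_gripper(increments=[[60, 0.004, 0.009, 0.05, 0], [60, 0.004, 0.009, 0.11, 0], [60, 0.004, 0.009, 0.115, 0], [20, 0.004, 0.009, 0.115, 0], [20, 0.004, 0.009, 0.115, 0]])

```text
time: 2.55
tool_pos: [606.7, -27.0, 210.2]
tcp_rot: [3.137, 0.002, 1.744]
contact_force: [-0.6, -0.3, 0.7]
grip_width: 44.6
finger_force: 0.0
```

>>> shift_gripper(increments=[[20, 0, 0, 0, 0], [20, 0, 0, -0.06, 0], [20, 0, 0, -0.11, 0]])

```text
time: 2.92
tool_pos: [605.8, -26.5, 320.0]
tcp_rot: [3.14, 0.001, 1.744]
contact_force: [0.5, -0.5, 0.0]
grip_width: 20.5
finger_force: 0.0
```

Run:
```python
from h import *
c=bot.capture("wrist");cv2.imwrite("pics/w2.png",c["color"][:,:,::-1]);o=bot.get_obs();print(o["tool_pos"],fproj(c,[606.3,-26.8,60]),fproj(c,[606.3,-26.8,14]))
```

```text
[607.11967558 -26.57190787 327.55102365] [280. 214.] [279.9 198.9]
```

View pics/w2.png

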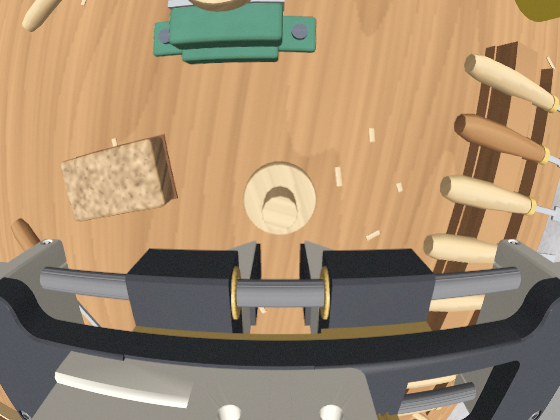

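The foot is still upright, with its tenon top at (280,212), directly under the grasp point. The fingers were simply slow to close, so I'll redo the grasp with more closing time.

Scaled: 110 mm / 1000 = 0.11, 50 mm / 1000 = 0.05.

>>> shift_gripper(increments=[[48, 0, 0, 0, 0], [48, 0, 0, 0, 0], [48, 0, 0, 0.05, 0], [48, 0, 0, 0.11, 0], [48, 0, 0, 0.11, 0]])

```text
time: 3.6
tool_pos: [605.1, -26.4, 203.5]
tcp_rot: [-3.136, -0.002, 1.744]
contact_force: [-0.2, 0.1, 0.5]
grip_width: 48.1
finger_force: 0.0
```

>>> shift_gripper(increments=[[20, 0, 0, 0, 0], [20, 0, 0, 0, 0], [20, 0, 0, 0, 0], [20, 0, 0, 0, 0]])

```text
time: 4.1
tool_pos: [605.7, -26.5, 207.4]
tcp_rot: [3.142, 0.0, 1.744]
contact_force: [0.5, 0.4, -0.2]
grip_width: 27.1
finger_force: 30.0
```

Scaled: -181 mm / 1000 = -0.181, -100 mm / 1000 = -0.1.

>>> shift_gripper(increments=[[20, 0, 0, -0.055, 0], [20, -0.05, -0.035, -0.07, 0], [20, -0.1, -0.07, -0.07, 0], [20, -0.151, -0.099, -0.07, 0], [20, -0.181, -0.115, -0.07, 0]])

```text
time: 4.72
tool_pos: [522.5, -227.0, 277.6]
tcp_rot: [3.141, 0.001, 1.742]
contact_force: [0.2, -0.3, -0.7]
grip_width: 27.5
finger_force: 30.0
```

>>> shift_gripper(increments=[[20, 0, 0, 0, 0], [20, 0, 0, 0, 0]])

```text
time: 4.97
tool_pos: [523.8, -224.2, 277.3]
tcp_rot: [3.142, -0.0, 1.744]
contact_force: [-1.2, 0.1, -0.3]
grip_width: 27.2
finger_force: 30.0
```

Run:
```python
from h import *
c=bot.capture("wrist");cv2.imwrite("pics/w3.png",c["color"][:,:,::-1]);o=bot.get_obs();print(o["tool_pos"],c["R"].tolist(),c["t"].tolist())
```

```text
[ 524.01033999 -223.73505611  277.26170601] [[0.9850690058239864, 0.17215989766756723, 0.0001529707084480868], [0.16549416700781963, -0.9471729595354144, 0.2747272564040821], [0.04744190606766125, -0.2705999895787491, -0.9615221844495582]] [-477.28602223700074, -298.6311631116219, 180.53098163371934]
```

View pics/w3.png

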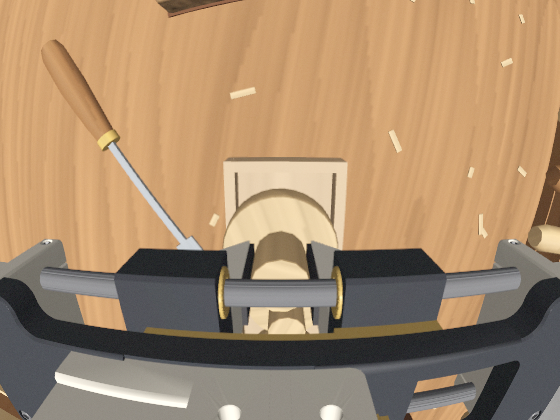

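The held foot is over the tray's +y end, whose outer top corners are at (225,160) and (347,160). Its edge is parallel to the tool.

Run:
```python
from h import *
c=bot.capture("wrist");o=bot.get_obs()
a,b=fz(c,(224.5,159),26),fz(c,(347,159.5),26);print(a,b,np.linalg.norm(a-b))
d=(b-a)/np.linalg.norm(b-a);y=np.array([-d[1],d[0],0]);print(np.degrees(np.arctan2(d[1],d[0])),o["tcp_rot"])
O=(a+b)/2-113*y;print("tray",O);
for k in(70,68,35):print(k,O+k*y)
t=O+70*y;print(t,o["tool_pos"],tool([t[0]-o["tool_pos"][0],t[1]-o["tool_pos"][1],0]))
```

```text
[ 477.2 -187.6   26. ] [ 563.9 -172.6   26. ] 87.98801054689211
9.815598882753678 [-3.14150820e+00 -2.57783865e-04  1.74573535e+00]
tray [ 539.81398824 -291.445852     26.        ]
70 [ 527.8805442  -222.47054545   26.        ]
68 [ 528.22149974 -224.44126849   26.        ]
35 [ 533.84726622 -256.95819872   26.        ]
[ 527.8805442  -222.47054545   26.        ] [ 524.13169834 -223.50022255  277.25336849] [ 3.61481826e-01  3.87084113e+00 -2.33703108e-04]
```

Scaled: 61 mm / 1000 = 0.061, 3.5 mm / 1000 = 0.0035.

>>> shift_gripper(increments=[[20, -0.001, 0.0035, 0, 0], [20, -0.001, 0.0035, 0.035, 0], [20, -0.001, 0.0035, 0.056, 0], [20, -0.001, 0.0035, 0.061, 0], [20, -0.001, 0.0035, 0.061, 0]])

```text
time: 5.7
tool_pos: [527.9, -224.6, 216.7]
tcp_rot: [3.141, 0.0, 1.745]
contact_force: [-0.8, 0.1, -1.1]
grip_width: 27.8
finger_force: 30.0
```

Scaled: -110 mm / 1000 = -0.11, -60 mm / 1000 = -0.06.

>>> shift_gripper(increments=[[50, 0, 0, 0, 0], [50, 0, 0, 0, 0], [50, 0, 0, 0, 0], [50, 0, 0, -0.06, 0], [50, 0, 0, -0.11, 0]])

```text
time: 6.32
tool_pos: [527.4, -225.1, 327.9]
tcp_rot: [3.142, 0.0, 1.744]
contact_force: [1.2, -0.2, -0.3]
grip_width: 49.9
finger_force: 0.0
```

>>> shift_gripper(increments=[[50, 0, 0, -0.01, 0], [50, 0, 0, -0.01, 0]])

```text
time: 6.58
tool_pos: [527.3, -225.0, 336.5]
tcp_rot: [3.141, 0.001, 1.744]
contact_force: [-0.5, 0.6, -0.1]
grip_width: 50.2
finger_force: 0.0
```

Run:
```python
from h import *
c=bot.capture("top");im=c["color"][:,:,::-1];w=bot.capture("wrist");np.save("w4.npy",w);o=bot.get_obs();print(o["tool_pos"],o["time"])
cv2.imwrite("pics/p4.png",np.vstack([cv2.resize(im[180:290,340:480],(560,440),interpolation=cv2.INTER_CUBIC)[:180*2],w["color"][140:380,:,::-1]]))
```

```text
[ 527.01935848 -224.82395052  334.65605487] 6.675
```

View pics/p4.png

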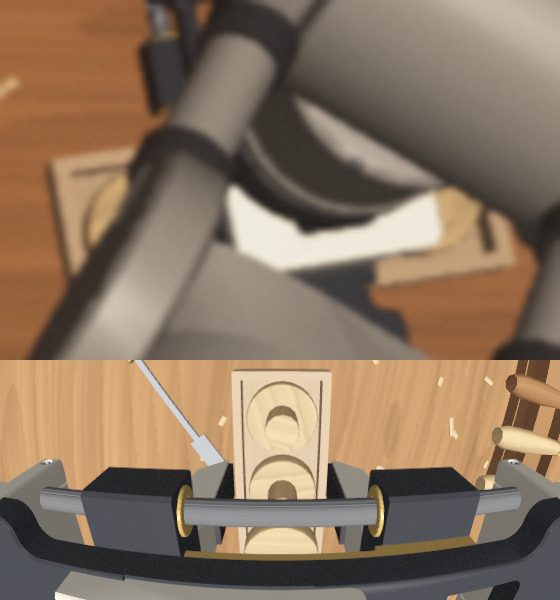

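Foot_c stands centred in the tray's end at (282,435 in the composite), with foot_b's tenon behind it. Next is the vise neck.

Scaled: 450 mm / 1000 = 0.45, 61 mm / 1000 = 0.061.

>>> shift_gripper(increments=[[50, 0.45, 0.061, 0, 0], [50, 0.45, 0.061, 0, 0], [50, 0.45, 0.061, 0, 0], [50, 0.45, 0.061, 0, 0], [50, 0.45, 0.061, 0, 0]])

```text
time: 7.3
tool_pos: [514.7, 89.1, 334.5]
tcp_rot: [-3.138, -0.0, 1.744]
contact_force: [0.8, 0.8, 0.5]
grip_width: 50.3
finger_force: 0.0
```

```bash
python3 - <<'E'
from h import *
o=bot.get_obs();print(tool([507-o["tool_pos"][0],293-o["tool_pos"][1],300-o["tool_pos"][2]]))
E
```

```text
[202.14466106  27.70086193  34.45152497]
```

Scaled: 195 mm / 1000 = 0.195, 30 mm / 1000 = 0.03.

>>> shift_gripper(increments=[[50, 0.195, 0.026, 0.03, 0], [50, 0.195, 0.026, 0.03, 0], [50, 0.195, 0.026, 0.03, 0], [50, 0.195, 0.026, 0.03, 0], [50, 0.195, 0.026, 0.03, 0]])

```text
time: 7.92
tool_pos: [506.8, 284.1, 304.5]
tcp_rot: [-3.139, 0.001, 1.746]
contact_force: [-0.7, 0.2, 0.7]
grip_width: 50.3
finger_force: 0.0
```

```bash
python3 - <<'E'
from h import *
w=bot.capture("wrist");o=bot.get_obs();print(o["tool_pos"],fproj(w,[507,293,46]))
cv2.imwrite("pics/w5.png",w["color"][:,:,::-1])
E
```

```text
[507.15375116 283.13665742 305.12188228] [283.4 202.8]
```

View pics/w5.png

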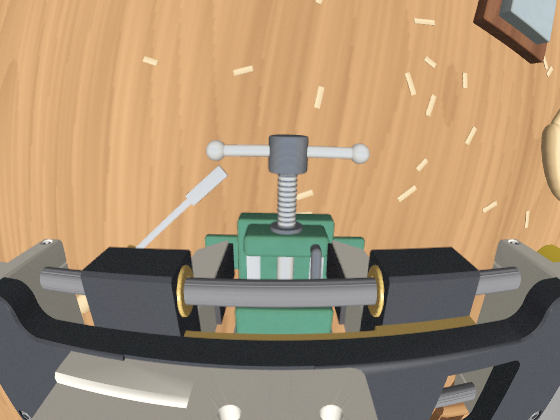

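The screw neck is visible between the bracket (row about 225) and the hub (row about 173), centred at roughly (287,200).

Run:
```python
from h import *
w=bot.capture("wrist");o=bot.get_obs()
n1=fz(w,(287.3,176),46);n2=fz(w,(286.5,215),46);h=fz(w,(288.5,173),50);k=fz(w,(360,153),46);j=fz(w,(216,150),46)
print(n1,n2,h,k,j,np.linalg.norm(k-j),"bar mid",(k+j)/2)
y=np.array([-.168,.986,0]); p=h-22*y;bm=(k+j)/2; print(p, bm-36*y,np.degrees(np.arctan2((k-j)[1],(k-j)[0])))
b=bm-36*y
print(o["tool_pos"],tool([p[0]-o["tool_pos"][0],p[1]-o["tool_pos"][1],201-o["tool_pos"][2]]))
```

```text
[506.9 312.7  46. ] [511.7 282.8  46. ] [507.1 315.8  50. ] [557.2 339.8  46. ] [451.4 323.3  46. ] 107.07889614671984 bar mid [504.3  331.55  46.  ]
[510.796 294.108  50.   ] [510.348 296.054  46.   ] 8.864138352986952
[507.41950068 282.58374787 305.59938945] [ 10.86111891   5.45662394 104.58251651]
```

>>> shift_gripper(increments=[[50, 0.011, 0.005, 0.03, 0], [50, 0.011, 0.005, 0.08, 0], [40, 0.011, 0.005, 0.104, 0], [10, 0.011, 0.005, 0.104, 0], [8, 0.011, 0.005, 0.104, 0]])

```text
time: 8.65
tool_pos: [511.1, 294.7, 203.6]
tcp_rot: [3.14, -0.0, 1.743]
contact_force: [0.7, 1.0, 0.0]
grip_width: 24.6
finger_force: 0.0
```

>>> shift_gripper(increments=[[8, 0, 0, 0, 0], [8, 0, 0, 0, 0], [8, 0, 0, 0, 0], [8, 0, 0, 0, 0]])

```text
time: 9.15
tool_pos: [509.7, 295.1, 203.7]
tcp_rot: [-3.14, 0.001, 1.744]
contact_force: [-4.1, -3.5, 4.8]
grip_width: 12.8
finger_force: 30.0
```

Scaled: 36 mm / 1000 = 0.036, 32 mm / 1000 = 0.032.

>>> shift_gripper(increments=[[8, 0.008, 0, 0, 0], [8, 0.016, 0.0002, 0, 0], [8, 0.024, 0.0002, 0, 0], [8, 0.032, 0.0003, 0, 0], [8, 0.036, 0.0003, 0, 0]])

```text
time: 9.78
tool_pos: [504.0, 330.6, 203.7]
tcp_rot: [-3.141, 0.001, 1.744]
contact_force: [-4.0, -4.6, 4.7]
grip_width: 12.7
finger_force: 30.0
```

>>> shift_gripper(increments=[[40, 0, 0, 0, 0], [40, 0, 0, 0, 0], [40, 0, 0, 0, 0], [92, 0, 0, -0.06, 0], [92, 0, 0, -0.11, 0]])

```text
time: 10.4
tool_pos: [504.5, 331.0, 313.7]
tcp_rot: [3.142, 0.0, 1.744]
contact_force: [-0.0, 0.1, -0.9]
grip_width: 55.5
finger_force: 0.0
```

Scaled: -195 mm / 1000 = -0.195, -20 mm / 1000 = -0.02.

>>> shift_gripper(increments=[[92, -0.195, -0.003, -0.02, 0], [92, -0.195, -0.003, -0.02, 0], [92, -0.195, -0.003, -0.02, 0], [92, -0.195, -0.003, -0.02, 0], [92, -0.195, -0.003, -0.02, 0]])

```text
time: 11.02
tool_pos: [535.2, 138.1, 332.3]
tcp_rot: [3.141, -0.0, 1.743]
contact_force: [-0.5, 1.1, -0.3]
grip_width: 91.8
finger_force: 0.0
```

```bash
python3 - <<'E'
from h import *
w=bot.capture("wrist");o=bot.get_obs();print(o["tool_pos"],fproj(w,[533,150,84]))
cv2.imwrite("pics/w6.png",w["color"][:,:,::-1])
E
```

```text
[534.97604366 138.99533451 332.15759591] [279.8 202.5]
```

View pics/w6.png

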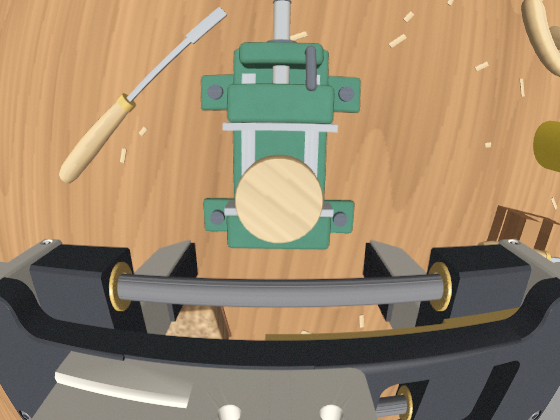

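The jaw is well open, and foot_e stands with its bun centred at (279.5,200).

Run:
```python
from h import *
w=bot.capture("wrist");o=bot.get_obs();im=w["color"][:,:,::-1]
g=cv2.cvtColor(im,cv2.COLOR_BGR2HSV);m=cv2.inRange(g,(10,40,150),(28,140,255));s=np.zeros_like(m);cv2.circle(s,(280,200),47,255,-1);m&=s
k=max(cv2.findContours(cv2.morphologyEx(m,cv2.MORPH_OPEN,np.ones((9,9))),0,1)[0],key=cv2.contourArea);(u,v),ax,_=cv2.fitEllipse(cv2.convexHull(k));print(u,v,ax)
p=fz(w,(279.6,200.3),80);print(p,fz(w,(236,200),80),fz(w,(323,200),80),o["tool_pos"],tool([p[0]-o["tool_pos"][0],p[1]-o["tool_pos"][1],234.5-o["tool_pos"][2]]))
```

```text
278.7209167480469 200.7471923828125 (85.71003723144531, 87.89096069335938)
[532.4 151.5  80. ] [500.7 146.2  80. ] [563.9 157.3  80. ] [534.86562195 139.51939593 332.05148111] [12.18937297 -0.32455869 97.55623753]
```

Scaled: 97 mm / 1000 = 0.097, 70 mm / 1000 = 0.07.

>>> shift_gripper(increments=[[92, 0.012, 0, 0.02, 0], [92, 0.012, 0, 0.07, 0], [92, 0.012, 0, 0.097, 0], [92, 0.012, 0, 0.097, 0], [50, 0.012, 0, 0.097, 0]])

```text
time: 11.75
tool_pos: [533.3, 151.2, 236.2]
tcp_rot: [3.14, 0.0, 1.746]
contact_force: [-0.2, 0.4, -0.5]
grip_width: 86.1
finger_force: 0.0
```

>>> shift_gripper(increments=[[50, 0, 0, 0, 0], [50, 0, 0, 0, 0], [50, 0, 0, 0, 0], [50, 0, 0, 0, 0]])

```text
time: 12.25
tool_pos: [533.2, 150.2, 236.2]
tcp_rot: [3.14, 0.0, 1.744]
contact_force: [-1.0, 0.5, 6.4]
grip_width: 65.3
finger_force: 30.0
```

Scaled: -105 mm / 1000 = -0.105, -80 mm / 1000 = -0.08.

>>> shift_gripper(increments=[[50, 0, 0, -0.01, 0], [50, 0, 0, -0.04, 0], [50, 0, 0, -0.08, 0], [50, 0, 0, -0.105, 0], [50, 0, 0, -0.105, 0]])

```text
time: 12.88
tool_pos: [533.3, 150.3, 342.4]
tcp_rot: [3.137, 0.0, 1.744]
contact_force: [-0.6, 1.0, -0.6]
grip_width: 65.0
finger_force: 30.0
```

Run:
```python
from h import *
w=np.load("w4.npy",allow_pickle=True).item();im=w["color"][:,:,::-1]
d=np.array([.9853,.171,0]);y=np.array([-.171,.9853,0]);O=np.array([539.8,-291.4,0])
T=lambda p:(round(float((p-O)@d),1),round(float((p-O)@y),1))
for n,uv,z in [("c top",(282,162),27),("c bot",(282,231),27),("c l",(247,196),27),("c r",(317,196),27),("b top",(282,236),27),("tr l",(232,151),26),("tr r",(331,151),26),("ct",(282.5,215),68)]: print(n,T(fz(w,uv,z)))
cv2.imwrite("pics/w4c.png",cv2.resize(im[140:320,210:360],None,fx=4,fy=3.3,interpolation=cv2.INTER_CUBIC)[:600])
```

```text
c top (0.2, 101.1)
c bot (0.4, 36.2)
c l (-31.6, 69.9)
c r (32.1, 70.0)
b top (0.3, 31.1)
tr l (-44.5, 111.1)
tr r (43.9, 111.3)
ct (0.5, 64.7)
```

View pics/w4c.png

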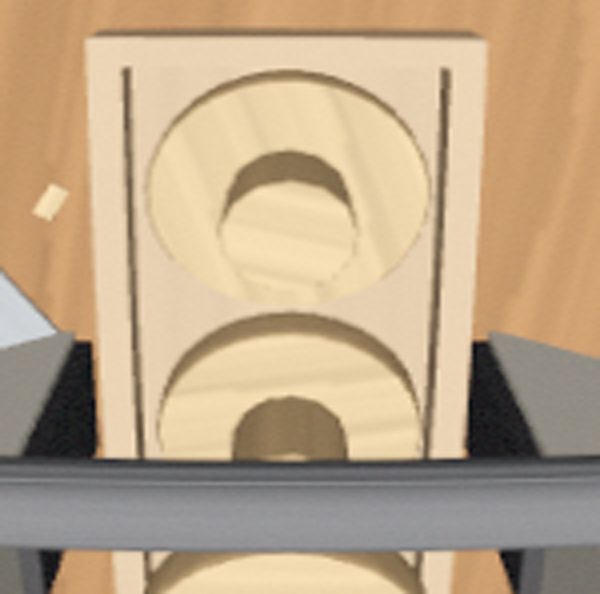

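Foot_c sits at tray y of about 68 and foot_b at about -1, so foot_e's target is about 33.5. I'll carry it over.

Scaled: -275 mm / 1000 = -0.275, -47 mm / 1000 = -0.047.

>>> shift_gripper(increments=[[50, -0.275, -0.047, 0, 0], [50, -0.275, -0.047, 0, 0], [50, -0.275, -0.047, 0, 0], [50, -0.275, -0.047, 0, 0], [50, -0.275, -0.047, 0, 0]])

```text
time: 13.5
tool_pos: [533.5, -131.9, 338.8]
tcp_rot: [-3.139, -0.001, 1.741]
contact_force: [0.3, 0.4, -0.8]
grip_width: 64.9
finger_force: 30.0
```

>>> shift_gripper(increments=[[50, -0.06, -0.011, 0, 0], [50, -0.12, -0.021, 0, 0], [50, -0.128, -0.022, 0, 0], [50, -0.128, -0.022, 0, 0], [50, -0.128, -0.022, 0, 0]])

```text
time: 14.12
tool_pos: [534.6, -257.1, 339.7]
tcp_rot: [-3.141, -0.001, 1.746]
contact_force: [0.0, -0.7, -1.1]
grip_width: 65.0
finger_force: 30.0
```

```bash
python3 - <<'E'
from h import *
o=bot.get_obs();print(o["tool_pos"],tool([534.4-o["tool_pos"][0],-258.4-o["tool_pos"][1],275-o["tool_pos"][2]]))
E
```

```text
[ 534.63762792 -257.09382785  339.72258914] [-1.32911978 -0.39979104 64.72132342]
```

Scaled: 80 mm / 1000 = 0.08, 65 mm / 1000 = 0.065.

>>> shift_gripper(increments=[[50, -0.001, 0, 0.04, 0], [50, -0.001, 0, 0.065, 0], [50, -0.001, 0, 0.08, 0], [50, -0.001, 0, 0.08, 0]])

```text
time: 14.62
tool_pos: [534.8, -258.6, 259.7]
tcp_rot: [-3.14, -0.001, 1.746]
contact_force: [-0.2, 0.0, 0.4]
grip_width: 65.4
finger_force: 30.0
```

Origin is now about 47 mm, well below the tenon tops (68 mm), with no contact. I'll go on down to home.

Scaled: 16.5 mm / 1000 = 0.0165, 16 mm / 1000 = 0.016.

>>> shift_gripper(increments=[[50, 0, 0, 0.008, 0], [50, 0, 0, 0.014, 0], [50, 0, 0, 0.016, 0], [50, 0, 0, 0.0165, 0], [50, 0, 0, 0.0165, 0]])

```text
time: 15.25
tool_pos: [534.8, -259.7, 243.9]
tcp_rot: [3.141, 0.0, 1.744]
contact_force: [1.3, -0.0, -0.8]
grip_width: 64.9
finger_force: 30.0
```

Scaled: 1.5 mm / 1000 = 0.0015, 1 mm / 1000 = 0.001.

>>> shift_gripper(increments=[[50, 0, 0, 0.001, 0], [50, 0, 0, 0.0015, 0], [50, 0, 0, 0.0015, 0]])

```text
time: 15.62
tool_pos: [534.8, -259.6, 242.3]
tcp_rot: [3.142, 0.0, 1.744]
contact_force: [-0.3, -0.5, -0.8]
grip_width: 64.9
finger_force: 30.0
```

>>> shift_gripper(increments=[[92, 0, 0, 0, 0], [92, 0, 0, 0, 0], [92, 0, 0, 0, 0], [92, 0, 0, 0, 0]])

```text
time: 16.12
tool_pos: [534.8, -259.6, 242.3]
tcp_rot: [3.142, 0.0, 1.744]
contact_force: [0.4, -0.8, -0.5]
grip_width: 91.7
finger_force: 0.0
```

>>> shift_gripper(increments=[[92, 0, 0, -0.03, 0], [92, 0, 0, -0.09, 0], [92, -0.04, 0, -0.11, 0], [92, -0.1, 0, -0.11, 0], [92, -0.13, 0, -0.11, 0]])

```text
time: 16.75
tool_pos: [557.0, -390.2, 352.6]
tcp_rot: [3.141, 0.002, 1.743]
contact_force: [-0.3, 0.8, -1.1]
grip_width: 91.6
finger_force: 0.0
```

```bash
python3 - <<'E'
from h import *
w=bot.capture("scene");np.save("s.npy",w);o=bot.get_obs();im=w["color"][:,:,::-1]
w=bot.capture("wrist");np.save("wf.npy",w)
d=np.array([.9853,.171,0]);y=np.array([-.171,.9853,0]);O=np.array([539.8,-291.4,0])
for k,z,n in [(33.5,90,"e"),(-38,90,"d"),(68,68,"c"),(113,26,"end")]: print(n,fproj(w,O+k*y+[0,0,z]))
g=cv2.cvtColor(w["color"],cv2.COLOR_RGB2HSV);print(o["tool_pos"],g[int(200),int(280)])
E
```

```text
e [280.5  32.3]
d [280.7 127.3]
c [ 2.804e+02 -1.000e-01]
end [280.2 -26.8]
[ 556.73943875 -392.76803743  351.86492482] [ 17  59 228]
```

Scaled: 45 mm / 1000 = 0.045, 40 mm / 1000 = 0.04.

>>> shift_gripper(increments=[[92, 0.04, 0, -0.03, 0], [92, 0.045, 0, -0.03, 0], [92, 0.045, 0, -0.03, 0], [92, 0.045, 0, -0.03, 0]])

```text
time: 17.35
tool_pos: [549.4, -343.5, 381.4]
tcp_rot: [-3.141, -0.001, 1.744]
contact_force: [-0.7, 0.2, 0.1]
grip_width: 91.8
finger_force: 0.0
```

```bash
python3 - <<'E'
from h import *
d=np.array([.9853,.171,0]);y=np.array([-.171,.9853,0]);O=np.array([539.8,-291.4,0])
w=bot.capture("wrist");g=cv2.medianBlur(cv2.cvtColor(w["color"],cv2.COLOR_RGB2GRAY),3)[:250]
for k,z,n in [(33.5,90,"e"),(-38,90,"d"),(68,68,"c")]: print(n,fproj(w,O+k*y+[0,0,z]),fproj(w,O+k*y+33*d+[0,0,z]))
h=cv2.HoughCircles(g,cv2.HOUGH_GRADIENT,1.0,20,param1=80,param2=20,minRadius=22,maxRadius=55)
if h is not None:
  for u,v,r in h[0][:10]:
    if 230<u<330:
      p=fz(w,(u,v),87)-O;a=fz(w,(u-r,v),87);b=fz(w,(u+r,v),87);print((u,v,r),"tray x,y @87:",(p@d).round(1),(p@y).round(1),"dia",np.linalg.norm(a-b).round(1))
t=bot.capture("top");np.save("t.npy",t)
E
```

```text
e [279.9 101. ] [320.1 101.6]
d [279.8 186.1] [318.5 186.2]
c [280.   64.2] [317.3  64.8]
(np.float32(280.5), np.float32(101.5), np.float32(38.9)) tray x,y @87: 0.5 33.2 dia 64.5
(np.float32(280.5), np.float32(192.5), np.float32(41.1)) tray x,y @87: 0.6 -44.4 dia 71.3
(np.float32(276.5), np.float32(78.5), np.float32(47.7)) tray x,y @87: -2.8 52.7 dia 79.0
```

```bash
python3 -c "
from plant import bot
print(bot.close_job())"
```

```text
the job is handed in; nothing more can be done
None
```

I handed the job in at about 17 s of the 56 s allowed, and `close_job()` returned no verdict. Foot_c stands in the tray's +y end and foot_e measured centred between foot_b and foot_c, released at about home height. I drew the vise jaw open about 36 mm and never touched the sanding block. My last check of foot_e was by camera measurement rather than by eye, because I had used up the picture views.

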